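Hold a laser module against the sprung stop for bolting

ROBOT

A 6-joint arm with a two-finger parallel gripper is mounted at the origin on the work surface. World frame = base frame: x ahead of the robot, y to its left, z up, the work surface at z = 0. Lengths are in m, angles in rad, forces in N, time in s.
With the tool pointing down it reaches from about 0.4 to 0.825 m from the base axis. Payload 7 kg.
Tool frame: the origin (TCP) lies midway between the tips of the shut fingers; the grasp point (between the pads) lies 19 mm behind it; z points along the fingers, y is the direction in which the jaws open and shut (so a half turn about z gives the same grasp; the last joint's range is limited). The gripper opens to 88 mm and grips with 3 to 60 N. Pads are 19 mm wide; open, the fingers measure 130 mm over their backs; the gripper's body (78 mm by 193 mm) begins 47 mm behind the grasp point.
Start: joints at [-1.042, 0.359, 0.012, 0, -1.224, -0.288], TCP at [0.161, -0.656, 0.227] pointing down, gripper open.
Joint ranges: [-3.07, 3.07], [-1.43, 2.12], [-1.02, 1.25], [-3.03, 1.67], [-3.05, -0], [-3.03, 3.03]. Speed limits (rad/s): [2.39, 2.39, 3.01, 3.14, 3.14, 3.14].

INTERFACE

Orientations are given as [roll, pitch, yaw] about the fixed x, y, z axes, in that order (R = Rz(yaw) Ry(pitch) Rx(roll)).
In Python, from station import get_state, grab_frame, camera_info, job_done gives the robot as it stands. The module is installed in compiled form; this text tells all that it offers.
- The arm moves only by the shell command python3 -m inch 'ROWS' [FORCE]. ROWS is JSON, a list that holds one entry, the list of rows, each a list of 7 numbers: the shift along the tool's x, y, z normalised to -1 to 1, where 1 is 50 cm, then the turn, a rotation vector about the tool's x, y, z normalised to -1 to 1, where 1 is 180 degrees, then the closure, from 0 (fully open) to 1 (shut). A call has 1 to 20 rows; each row shifts and turns the commanded pose from where the row before left it, along the tool's axes as they then stand; what a row does not reach is not made up. A row lasts 1/10 s, in which the tool goes at most 50 mm and 8.59 degrees, less where a joint would pass 70% of its speed; a pose out of reach is approached as far as the arm can. A call with a number of a shift or a turn outside -1 to 1 is refused whole. A call with a gripper value outside its range is refused whole. The fingers move at their own pace and stop on an object; FORCE is the grip in N (left out, the last holds). Time passes only in rows, so rows that do not move let the fingers close. It gives the time, the measured TCP pose, the force and the opening at its end, in the units of the state.
- get_state(): the state, without advancing time (a new reading comes with each control period).
- grab_frame(name): name is "side" or "top" or "wrist"; returns the picture (480x640x3 uint8, blue, green, red); there is no depth.
- camera_info(name): a dict with "vertical_fov" (degrees; the focal length in pixels is half the picture's height over the tangent of half this angle, whatever the lens; pixels are square), "cx", "cy" (the principal point, pixels), "k1" (the pictures are not rectified: a ray, as slopes to the right and down, at radius r is drawn at 1 + k1 r^2 times it, then the intrinsics apply), "R" (3x3) and "t" (3): a world point X has camera coordinates R X + t. Camera axes: x right, y down, z forward; pixel columns grow to the right and rows downward; lengths in m; the calibration is good to about 2 mm. A picture is of the moment at which its call begins: read the wrist's pose just before it. camera_info takes no time and is no camera call; for the wrist camera it gives the pose at the moment of the call.
- job_done(): hands the job in, once; it reports no verdict.
The state is a dict: "t": time; "q": joint angles; "qd": joint speeds; "joint_efforts": joint torques, N m; "eef_pos": TCP position; "ee_rot": TCP orientation; "force": force on the tool from outside, world axes, zero at the start; "moment": the same for the moment, N m; "width": finger opening in m.
Only numpy, scipy, OpenCV 4.12 (cv2) and the standard library are available. Lean on these libraries where they do the work, as an engineer would, in place of code of your own. Each camera call takes 0.05 s, during which the arm holds its last target.

TASK

Clear the two brass thumb nuts lying in front of the sprung stop by dropping them into the white parts dish. Then bring the blue laser module up to the stop, its flat face flush on the stop's yellow bar and centred on it, base flat on the board, and press until the bar's orange pointer stands in the green zone (about half of the bar's travel, never all the way in); finish while still holding it there with that steady push, so that I can bolt it down. Leave the two lens mounts and the spare post holder where they are.

Things in the scene. Friction and masses are not known exactly. Their poses are not given: they have to be found in the camera images.
- stop: The sprung stop, fixed to the board: a grey block 50 x 120 x 40 mm with, in front of it, a movable yellow bar. Its +x axis is the push direction (it roughly points away from the robot), z up. Origin at board level, at the middle of the bar's front face when the bar is free. The lane where the nuts lie and the module arrives is at its -x side. The block begins 37 mm behind the origin (+x) and ends at 87 mm. On its top, white, green and red strips show the press.
- stop_bar (a joint): How far the bar is pressed in, m: 0 free, 0.025 at the end of its travel. A spring returns it: 600 N/m, so 0.013 takes about 8 N; the pointer's rear tip is on white below 0.008, on green from 0.008 to 0.018, then on red. The bar's face is 100 mm wide (along y of the stop), from 3 to 43 mm above the board, 12 mm thick; a thin orange pointer runs back from its top.
- bar_face (a point): Middle of the bar's front face, 20 mm above the board; it moves with the bar. Same axes as the stop.
- laser: The laser module, loose, 0.2 to 0.3 kg: black base plate 70 (x) x 90 (y) x 12 mm, origin at the centre of its underside; on it a blue box 40 mm wide (y), from x = -10 to +35 mm, top at 60 mm. The flat face at x = +35 mm, box and base plate in one plane, goes against the bar. On the box's other side (-x) a steel outlet 26 mm across sticks out 10 mm, at 37 mm height. Box can be gripped across y from above, centre of the grip at x = +12.5 mm.
- nut_a: A brass thumb nut, upright cylinder 20 mm across and 16 mm high, 30 g, origin at the centre of its underside. Lies on the board in front of the stop.
- nut_b: The other brass thumb nut, the same.
- dish: White round parts dish, loose, 0.35 kg: 112 mm across the rim, 34 mm high, walls 4 mm, floor 5 mm thick, inside 96 mm across at the floor. Origin at the centre of its underside.
- lens_a: Lens mount, to be left alone: black round foot 60 mm across, post, black ring with a clear lens, 130 mm high. Origin at the centre of its underside.
- lens_b: Lens mount with a green lens, 140 mm high, otherwise the same; to be left alone.
- holder: Spare black post holder, 44 mm across at its foot, 58 mm high; to be left alone. Origin at the centre of its underside.

How it is judged:
On the way, in this order (a step that is already met when the one before it is completed fails the run):
1. both thumb nuts lie in the dish, let go and at rest (horizontal distance between each of nut_a, nut_b and dish below 0.048 m and z of each of nut_a, nut_b in the frame of dish below 0.034 m and linear speed of each of nut_a, nut_b below 0.05 m/s and contact force between the fingers and nut_a below 0.2 N and contact force between the fingers and nut_b below 0.2 N and angle between dish's own z axis and vertical below 0.1 rad), for 0.2 s.
2. the laser module is pressed flush and centred against the bar, pointer in the green (contact force between laser and stop_bar between 4.5 and 12 N and value of joint stop_bar between 0.008 and 0.018 m and angle between the x axis of laser and the x axis of stop, either way round below 0.07 rad and x of laser in the frame of stop between -0.032 and -0.012 m and y of laser in the frame of stop between -0.012 and 0.012 m and angle between laser's own z axis and vertical below 0.07 rad and height (world z) of laser below 0.005 m and linear speed of laser below 0.01 m/s and contact force between any of the fingers, the arm and laser above 1 N), for 0.5 s.
At the end, for the whole second after the job is handed in: Both nuts lie at rest inside the upright dish; the robot still pushes the module, at rest, base flat on the board, square (within 4 degrees) and centred (within 12 mm) on the bar, with 4.5 to 12 N between module and bar and the bar pressed in 8 to 18 mm (pointer in the green) (all of step 1 and all of step 2); the arm keeps its last pose, push and grip.
It fails at once if the bar is driven all the way in (over 23 mm) (value of joint stop_bar above 0.023 m).
It fails at once if a lens mount or the post holder is displaced by more than 20 mm or tipped over (distance of any of lens_a, lens_b, holder from where it was at the start of the episode above 0.02 m or angle between any of lens_a, lens_b, holder's own z axis and vertical above 0.3 rad).
It also fails if it takes over 64 s, if anything falls off the work surface, if the arm or the gripper's body presses on something with over 40 N, if the wrist force passes 120 N, or if a joint passes its speed limit or range.

## Working session

There is one attempt and no reset: what is moved stays moved. The work goes in short steps, Python scripts to look and compute and a shell command to move; the robot and the scene stay as the last step left them, time stands still between calls to the robot, and variables do not carry over. Pictures are saved under pics/ and viewed, and the job is handed in when it is done.

```bash
mkdir -p pics; ls
python3 - <<'E'
from station import *
import cv2
print(get_state())
for n in("top","side","wrist"):
    c=camera_info(n);print(n,c)
    cv2.imwrite(f"pics/{n}0.png",grab_frame(n))
E
```

```text
pics
{'t': 0.0, 'q': array([-1.04189473e+00,  3.59366887e-01,  1.10468150e-02, -3.94755268e-04,
       -1.22410359e+00, -2.88094346e-01]), 'qd': array([-1.80279434e-03,  1.15590549e-03, -2.69654144e-04, -4.39496909e-05,
        8.59374248e-04,  3.71926171e-04]), 'joint_efforts': array([ 4.61365380e-04, -5.82717669e+01,  2.93075502e+01,  6.99775457e+00,
        7.14180715e-03, -1.42519734e-04]), 'eef_pos': array([ 0.16083881, -0.65503633,  0.22562235]), 'ee_rot': array([ 3.13992694e+00, -1.06616130e-04, -2.90091975e+00]), 'force': array([-1.81788923,  0.3299506 , -0.89470532]), 'moment': array([-0.03178243,  0.07411899,  0.00824776]), 'width': 0.08779178281056146}
top {'vertical_fov': 45.72961500632005, 'cx': 315.1459755688375, 'cy': 241.38451625152916, 'k1': 0.024755139540752633, 'R': array([[-0.00271486, -0.99999179,  0.00300959],
       [-0.99182446,  0.0023087 , -0.12758879],
       [ 0.1275808 , -0.00333137, -0.99182259]]), 't': array([-0.00745062,  0.56545893,  0.962599  ])}
side {'vertical_fov': 50.69560474375789, 'cx': 324.89971596247085, 'cy': 241.12763364347038, 'k1': 0.011761648953101141, 'R': array([[-0.96591902, -0.25828271, -0.0170436 ],
       [-0.1627897 ,  0.65735029, -0.73579217],
       [ 0.20124601, -0.70794113, -0.67699291]]), 't': array([0.54751134, 0.11910016, 0.99589809])}
wrist {'vertical_fov': 65.1298736716157, 'cx': 319.31500645389, 'cy': 235.77332499613343, 'k1': 0.013583301429431963, 'R': array([[-0.23957718,  0.97087664,  0.00114873],
       [ 0.93635367,  0.23074513,  0.26457227],
       [ 0.25660197,  0.06446109, -0.96436518]]), 't': array([ 0.67425326, -0.03214593,  0.38920515])}
```

View pics/top0.png

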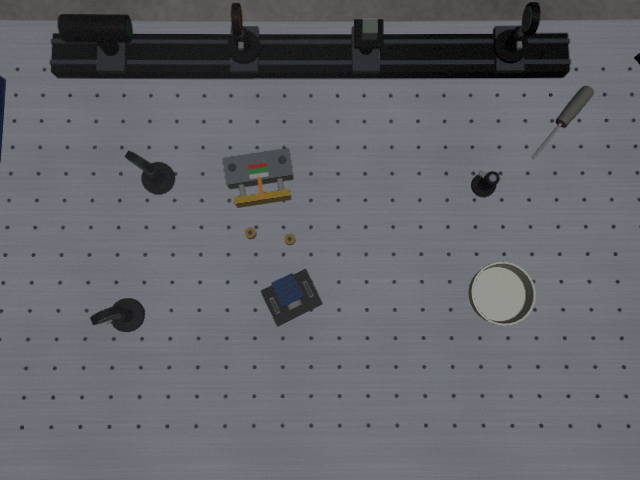

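View pics/side0.png

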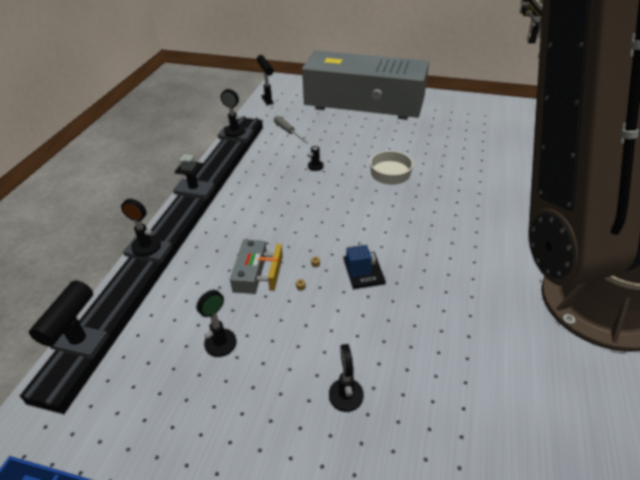

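The top view shows the stop at about (258,170), the bar at (262,198), the nuts at (250,233) and (290,239), the laser at (291,297), the dish at (502,294), the holder at (484,185) and the lens mounts at (158,178) and (127,315). I'll zoom in next.

```bash
cat > h.py <<'E'
import numpy as np, cv2, json
from station import *
def cam(n):
    c=camera_info(n); f=240/np.tan(np.radians(c['vertical_fov']/2))
    return c,f
def proj(n,X,c=None):
    if c is None: c=camera_info(n)
    f=240/np.tan(np.radians(c['vertical_fov']/2))
    p=np.atleast_2d(X)@np.array(c['R']).T+c['t']; s=p[:,:2]/p[:,2:]
    s=s*(1+c['k1']*(s**2).sum(1,keepdims=True))
    return s*f+[c['cx'],c['cy']]
def back(n,uv,z,c=None):
    if c is None: c=camera_info(n)
    f=240/np.tan(np.radians(c['vertical_fov']/2))
    out=[]
    for u in np.atleast_2d(uv):
        d=(u-np.array([c['cx'],c['cy']]))/f; s=d.copy()
        for _ in range(20): s=d/(1+c['k1']*(s@s))
        R=np.array(c['R']); r=R.T@np.array([*s,1]); o=-R.T@c['t']
        out.append(o+r*(z-o[2])/r[2])
    return np.array(out)
E
python3 - <<'E'
import cv2
a=cv2.imread('pics/top0.png')
cv2.imwrite('pics/z1.png',cv2.resize(a[140:340,210:340],None,fx=4.5,fy=3*1.5*600/900,interpolation=3) if 0 else cv2.resize(a[140:260,210:340],None,fx=5,fy=5,interpolation=cv2.INTER_CUBIC))
cv2.imwrite('pics/z2.png',cv2.resize(a[260:340,250:340],None,fx=7,fy=7,interpolation=cv2.INTER_CUBIC))
from h import *
for n,uv,z in [('nutb/a',(250,233),.016),('nut2',(290,239),.016),('dish',(502,294),.034),('holder',(484,188),0),('lensB',(158,180),0),('lensA',(127,316),0),('laser',(291,297),.012),('barL',(235,204),.043),('barR',(291,200),.043)]:
    print(n,back('top',uv,z).round(4))
E
```

```text
nutb/a [[0.5835 0.1078 0.016 ]]
nut2 [[0.5725 0.0361 0.016 ]]
dish [[ 0.4729 -0.3328  0.034 ]]
holder [[ 0.6683 -0.3197  0.    ]]
lensB [[0.6846 0.2797 0.    ]]
lensA [[0.4368 0.3266 0.    ]]
laser [[0.4691 0.0342 0.012 ]]
barL [[0.6311 0.1317 0.043 ]]
barR [[0.6381 0.0334 0.043 ]]
```

View pics/z1.png

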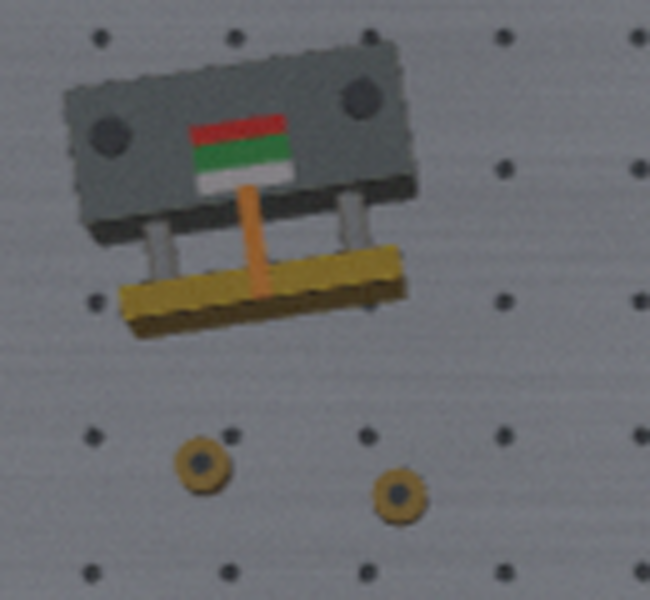

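View pics/z2.png

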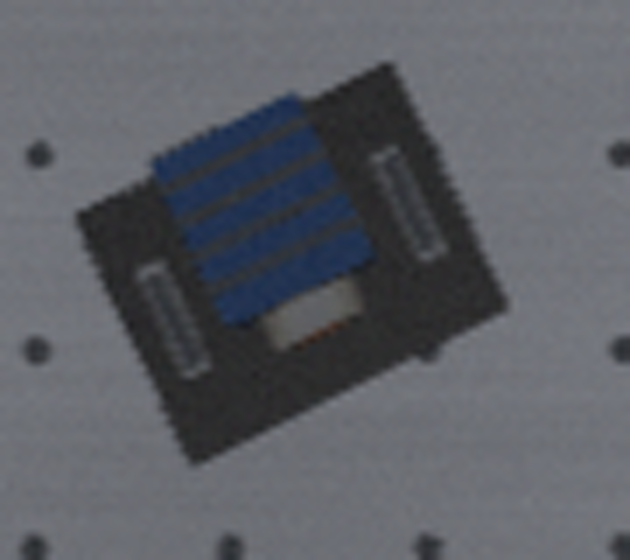

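View pics/wrist0.png

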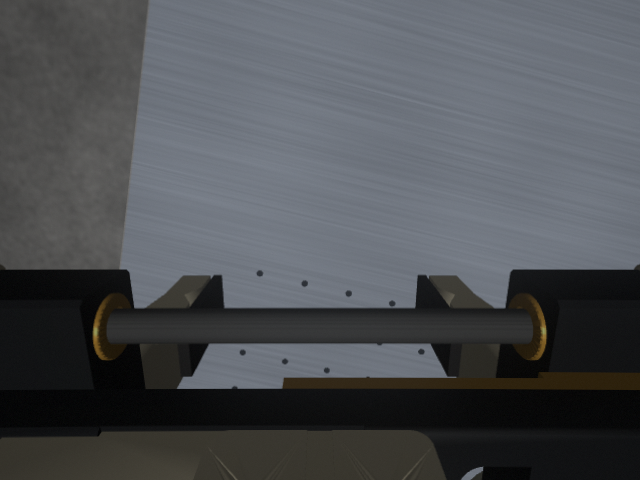

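Run:
```python
from h import *
from scipy.optimize import least_squares
c=camera_info('top'); print('cam',-np.array(c['R']).T@c['t'])
z1=lambda p:(np.array(p,float)+.5)/5-.5+[210,140]
z2=lambda p:(np.array(p,float)+.5)/7-.5+[250,260]
nuts=back('top',z1([(202,463),(400,495)]),.016);print('nuts',nuts.round(4))
def fit(uv,L,x0):
    L=np.array(L,float)
    def r(p):
        cc,s=np.cos(p[2]),np.sin(p[2]);W=np.c_[p[0]+cc*L[:,0]-s*L[:,1],p[1]+s*L[:,0]+cc*L[:,1],L[:,2]]
        return (proj('top',W,c)-uv).ravel()
    o=least_squares(r,x0);return o.x,o.fun.reshape(-1,2)
p,e=fit(z1([(120,290),(128,320),(403,277),(398,247),(140,338),(407,298)]),[(.012,.05,.043),(0,.05,.043),(0,-.05,.043),(.012,-.05,.043),(0,.05,.003),(0,-.05,.003)],[.63,.08,0])
print('stop',p.round(4),np.degrees(p[2]),abs(e).max(),'\n',e.round(2)); S=p
p,e=fit(z1([(65,92),(396,42),(417,178),(85,225)]),[(.087,.06,.04),(.087,-.06,.04),(.037,-.06,.04),(.037,.06,.04)],[.63,.08,0])
print('stop2',p.round(4),np.degrees(p[2]),'\n',e.round(2))
p,e=fit(z2([(78,215),(392,63),(508,308),(193,465)]),[(.035,.045,.012),(.035,-.045,.012),(-.035,-.045,.006),(-.035,.045,.006)],[.46,.03,.3])
print('laser',p.round(4),np.degrees(p[2]),'\n',e.round(2))
p,e=fit(z2([(153,160),(295,95),(373,252),(228,325)]),[(.035,.02,.06),(.035,-.02,.06),(-.01,-.02,.06),(-.01,.02,.06)],[.46,.03,.3])
print('laserbox',p.round(4),np.degrees(p[2]),'\n',e.round(2))
for n in nuts:
    d=n[:2]-S[:2]; cc,s=np.cos(S[2]),np.sin(S[2]); print('nut in stop',cc*d[0]+s*d[1],-s*d[0]+cc*d[1])
a=cv2.imread('pics/top0.png').astype(int)
sub=a[255:335,460:545]; b=sub.min(2)>0
import cv2 as cv
hsv=cv.cvtColor(sub.astype(np.uint8),cv.COLOR_BGR2HSV)
cv.imwrite('pics/z3.png',cv.resize(sub.astype(np.uint8),None,fx=6,fy=6,interpolation=cv.INTER_CUBIC))
```

```text
cam [ 0.43800663 -0.00554926  1.02689608]
nuts [[0.5849 0.1078 0.016 ]
 [0.5732 0.0368 0.016 ]]
stop [0.6393 0.0835 0.1543] 8.839102063090097 0.8701850309761028 
 [[-0.22 -0.55]
 [-0.87  0.08]
 [ 0.44  0.  ]
 [ 0.41 -0.6 ]
 [-0.25  0.72]
 [ 0.51  0.36]]
stop2 [0.6382 0.0834 0.1493] 8.55158578920705 
 [[-0.19 -0.22]
 [ 0.37 -0.04]
 [ 0.28 -0.15]
 [-0.46  0.4 ]]
laser [0.4691 0.0335 0.4475] 25.6382978442149 
 [[-0.67 -0.03]
 [ 0.12 -0.3 ]
 [ 0.61  0.25]
 [-0.05  0.06]]
laserbox [0.4695 0.0336 0.4465] 25.584565349526695 
 [[-0.74 -0.03]
 [ 0.28 -0.98]
 [ 0.56  0.54]
 [-0.11  0.45]]
nut in stop -0.05002481860011819 0.03242751291649629
nut in stop -0.07254192209459635 -0.035953785316920506
```

View pics/z3.png

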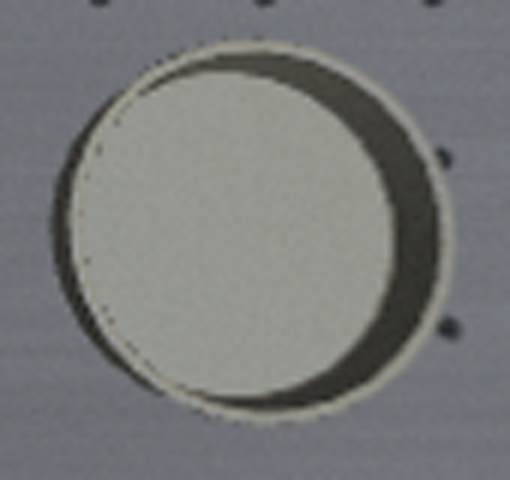

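```bash
cat >> h.py <<'E'
from scipy.spatial.transform import Rotation as Ro
def plan(tx,ty,tz,yaw):
    s=get_state(); R=Ro.from_euler('xyz',s['ee_rot'])
    T=Ro.from_euler('xyz',[np.pi,0,yaw])
    d=R.inv().apply(np.array([tx,ty,tz])-s['eef_pos']); r=(R.inv()*T).as_rotvec()
    dT=T.inv().apply(np.array([tx,ty,tz])-s['eef_pos'])
    print('t',round(s['t'],2),'pos',s['eef_pos'].round(4),'yaw',round(s['ee_rot'][2],3),'w',round(s['width'],4),'F',s['force'].round(2))
    print('shift norm (now axes)',(d/.5).round(4),'(after turn)',(dT/.5).round(4),'turn norm',(r/np.pi).round(4))
E
python3 - <<'E'
from h import *
print(back('top',[(262/6+460-.4,230/6+255-.4)],.034), back('top',[(232/6+460-.4,235/6+255-.4)],.005))
plan(.5849,.1078,.10,-2.99)
E
```

```text
[[ 0.47476789 -0.33511558  0.034     ]] [[ 0.4743693  -0.33578035  0.005     ]]
t 0.15 pos [ 0.1609 -0.6552  0.2258] yaw -2.901 w 0.0876 F [ 0.37 -0.25 -0.98]
shift norm (now axes) [-1.1874  1.2795  0.2532] (after turn) [-1.0688  1.3804  0.2517] turn norm [ 0.0004 -0.0001  0.0284]
```

```bash
python3 -m inch '[[[0,0,0,0,0,0.0284,0.42],[-0.056,0.0727,0.01,0,0,0,0.42],[-0.056,0.0727,0.01,0,0,0,0.42],[-0.056,0.0727,0.01,0,0,0,0.42],[-0.056,0.0727,0.01,0,0,0,0.42],[-0.056,0.0727,0.01,0,0,0,0.42],[-0.056,0.0727,0.01,0,0,0,0.42],[-0.056,0.0727,0.01,0,0,0,0.42],[-0.056,0.0727,0.01,0,0,0,0.42],[-0.056,0.0727,0.01,0,0,0,0.42],[-0.056,0.0727,0.01,0,0,0,0.42],[-0.056,0.0727,0.01,0,0,0,0.42],[-0.056,0.0727,0.01,0,0,0,0.42],[-0.056,0.0727,0.01,0,0,0,0.42],[-0.056,0.0727,0.01,0,0,0,0.42],[-0.056,0.0727,0.01,0,0,0,0.42],[-0.056,0.0727,0.01,0,0,0,0.42],[-0.056,0.0727,0.01,0,0,0,0.42],[-0.056,0.0727,0.01,0,0,0,0.42],[-0.056,0.0727,0.01,0,0,0,0.42]]]' 10
python3 - <<'E'
from h import *
plan(.5849,.1078,.10,-2.99)
E
```

```text
t: 2.15
eef_pos: [0.5831, 0.1094, 0.1312]
ee_rot: [-3.142, -0.0, -2.99]
force: [1.3, -1.5, 1.4]
width: 0.0508
t 2.15 pos [0.5831 0.1094 0.1312] yaw -2.99 w 0.0508 F [ 1.32 -1.45  1.41]
shift norm (now axes) [-0.0031 -0.0037  0.0625] (after turn) [-0.0031 -0.0037  0.0625] turn norm [-0.     -0.      0.0001]
```

```bash
python3 -m inch '[[[-0.003,-0.003,0.03,0,0,0,0.42],[0,0,0,0,0,0,0.42]]]'
python3 - <<'E'
from h import *
c=camera_info('wrist'); f=grab_frame('wrist'); cv2.imwrite('pics/w1.png',f)
print(proj('wrist',[[.5849,.1078,.016],[.5732,.0368,.016]],c).round(1))
np.save('c1.npy',np.array([c],dtype=object),allow_pickle=True)
plan(.5849,.1078,.004,-2.99)
E
```

```text
t: 2.35
eef_pos: [0.5831, 0.1069, 0.114]
ee_rot: [-3.141, -0.004, -2.989]
force: [-0.9, -0.6, -0.2]
width: 0.0508
[[320.3 240.5]
 [221.4 209.2]]
t 2.4 pos [0.5832 0.1061 0.1152] yaw -2.99 w 0.0508 F [-0.49 -0.51 -0.17]
shift norm (now axes) [-0.0047  0.003   0.2223] (after turn) [-0.0039  0.0028  0.2223] turn norm [-0.0003 -0.0011  0.0001]
```

View pics/w1.png

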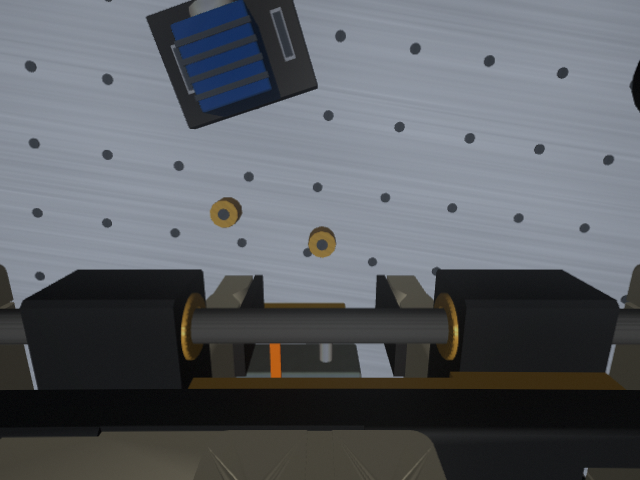

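The wrist view shows nut 1 at (322,243) and nut 2 at (225,212), 2–4 px from where I predicted. I'll refine with this.

Run:
```python
from h import *
c=np.load('c1.npy',allow_pickle=True)[0]
print(back('wrist',[(321.5,243),(224.5,212)],.016,c).round(4))
```

```text
[[0.5866 0.1089 0.016 ]
 [0.5748 0.0391 0.016 ]]
```

```bash
python3 -m inch '[[[-0.006,0.004,0.06,0,0,0,0.42],[0,0,0.06,0,0,0,0.42],[0,0,0.06,0,0,0,0.42],[0,0,0.03,0,0,0,0.42],[0,0,0,0,0,0,0.42]]]'
python3 - <<'E'
from h import *
plan(.586,.1085,.005,-2.99)
E
```

```text
t: 2.9
eef_pos: [0.5853, 0.1071, 0.0102]
ee_rot: [-3.14, -0.004, -2.991]
force: [-0.5, 0.2, 0.3]
width: 0.0508
t 2.9 pos [0.5853 0.1071 0.0102] yaw -2.991 w 0.0508 F [-0.5   0.23  0.3 ]
shift norm (now axes) [-0.0018  0.0025  0.0104] (after turn) [-0.0018  0.0025  0.0104] turn norm [-0.0004 -0.0011 -0.0005]
```

```bash
python3 -m inch '[[[-0.002,0.002,0.01,0,0,0,0.42],[0,0,0,0,0,0,1],[0,0,0,0,0,0,1],[0,0,0,0,0,0,1],[0,0,0,0,0,0,1],[0,0,0,0,0,0,1],[0,0,0,0,0,0,1]]]' 12
python3 - <<'E'
from h import *
plan(.484,-.3354,.15,-2.99)
E
```

```text
t: 3.6
eef_pos: [0.588, 0.11, 0.007]
ee_rot: [3.142, 0.001, -2.99]
force: [-1.1, 0.3, 4.1]
width: 0.0195
t 3.6 pos [0.588 0.11  0.007] yaw -2.99 w 0.0195 F [-1.12  0.34  4.14]
shift norm (now axes) [ 0.3402 -0.8491 -0.2863] (after turn) [ 0.3401 -0.8492 -0.286 ] turn norm [0.     0.0002 0.0001]
```

```bash
python3 -m inch '[[[0,0,-0.06,0,0,0,1],[0,0,-0.08,0,0,0,1],[0,0,-0.08,0,0,0,1],[0.0262,-0.0653,0,0,0,0,1],[0.0262,-0.0653,0,0,0,0,1],[0.0262,-0.0653,0,0,0,0,1],[0.0262,-0.0653,0,0,0,0,1],[0.0262,-0.0653,0,0,0,0,1],[0.0262,-0.0653,0,0,0,0,1],[0.0262,-0.0653,0,0,0,0,1],[0.0262,-0.0653,0,0,0,0,1],[0.0262,-0.0653,0,0,0,0,1],[0.0262,-0.0653,0,0,0,0,1],[0.0262,-0.0653,0,0,0,0,1],[0.0262,-0.0653,0,0,0,0,1],[0.0262,-0.0653,0,0,0,0,1],[0,0,0,0,0,0,1]]]'
python3 - <<'E'
from h import *
plan(.484,-.3354,.032,-2.99)
E
```

```text
t: 5.3
eef_pos: [0.4823, -0.3385, 0.1161]
ee_rot: [-3.142, -0.001, -2.993]
force: [0.2, -0.4, -0.8]
width: 0.0191
t 5.3 pos [ 0.4823 -0.3385  0.1161] yaw -2.993 w 0.0191 F [ 0.21 -0.4  -0.85]
shift norm (now axes) [-0.0045  0.0055  0.1682] (after turn) [-0.0044  0.0055  0.1682] turn norm [ 0.     -0.0002 -0.0011]
```

```bash
python3 -m inch '[[[-0.004,0.005,0.05,0,0,0,1],[0,0,0.05,0,0,0,1],[0,0,0.05,0,0,0,1],[0,0,0.018,0,0,0,1],[0,0,0,0,0,0,1],[0,0,0,0,0,0,0.62],[0,0,0,0,0,0,0.62],[0,0,0,0,0,0,0.62],[0,0,-0.03,0,0,0,0.62],[0,0,-0.08,0,0,0,0.62],[0,0,-0.08,0,0,0,0.62],[0,0,0,0,0,0,0.5]]]'
python3 - <<'E'
from h import *
cv2.imwrite('pics/w2.png',grab_frame('wrist'))
plan(.574,.0382,.12,-2.99)
E
```

```text
t: 6.5
eef_pos: [0.4886, -0.3343, 0.1344]
ee_rot: [-3.136, 0.009, -2.989]
force: [0.5, 0.5, -0.1]
width: 0.0375
t 6.55 pos [ 0.4872 -0.3334  0.1316] yaw -2.99 w 0.0407 F [ 1.22  0.73 -0.73]
shift norm (now axes) [-0.2839  0.7085  0.0226] (after turn) [-0.2838  0.7085  0.0232] turn norm [-0.0011  0.0021  0.0001]
```

View pics/w2.png

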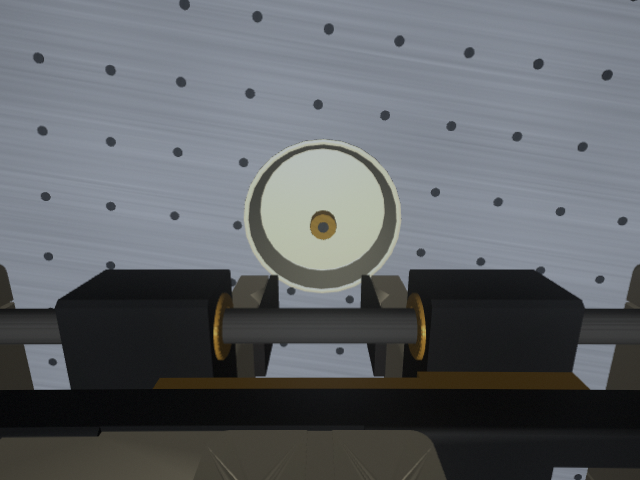

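Nut 1 lies upright in the dish at (323,227). Nut 2 is next.

```bash
python3 -m inch '[[[-0.026,0.0645,0,0,0,0,0.42],[-0.026,0.0645,0,0,0,0,0.42],[-0.026,0.0645,0,0,0,0,0.42],[-0.026,0.0645,0,0,0,0,0.42],[-0.026,0.0645,0,0,0,0,0.42],[-0.026,0.0645,0,0,0,0,0.42],[-0.026,0.0645,0,0,0,0,0.42],[-0.026,0.0645,0,0,0,0,0.42],[-0.026,0.0645,0,0,0,0,0.42],[-0.026,0.0645,0,0,0,0,0.42],[-0.026,0.0645,0.03,0,0,0,0.42],[0,0,0.03,0,0,0,0.42],[0,0,0,0,0,0,0.42],[0,0,0,0,0,0,0.42]]]'
python3 - <<'E'
from h import *
plan(.575,.039,.006,-2.99)
E
```

```text
t: 7.95
eef_pos: [0.5725, 0.0393, 0.0974]
ee_rot: [-3.141, -0.001, -2.99]
force: [0.1, 1.0, 0.5]
width: 0.0506
t 7.95 pos [0.5725 0.0393 0.0974] yaw -2.99 w 0.0506 F [0.1  1.01 0.46]
shift norm (now axes) [-0.0051 -0.0012  0.1827] (after turn) [-0.0049 -0.0013  0.1827] turn norm [-0.0001 -0.0004  0.    ]
```

```bash
python3 -m inch '[[[-0.005,-0.001,0.06,0,0,0,0.42],[0,0,0.06,0,0,0,0.42],[0,0,0.05,0,0,0,0.42],[0,0,0.01,0,0,0,0.42],[0,0,0,0,0,0,1],[0,0,0,0,0,0,1],[0,0,0,0,0,0,1],[0,0,0,0,0,0,1],[0,0,0,0,0,0,1],[0,0,0,0,0,0,1]]]' 12
python3 - <<'E'
from h import *
plan(.462,-.3354,.12,-2.99)
E
```

```text
t: 8.95
eef_pos: [0.576, 0.0397, 0.0085]
ee_rot: [3.141, 0.001, -2.99]
force: [-1.7, 1.3, 6.7]
width: 0.019
t 8.95 pos [0.576  0.0397 0.0085] yaw -2.99 w 0.019 F [-1.66  1.31  6.7 ]
shift norm (now axes) [ 0.3387 -0.707  -0.2236] (after turn) [ 0.3388 -0.7071 -0.223 ] turn norm [0.     0.0005 0.0001]
```

```bash
python3 -m inch '[[[0,0,-0.06,0,0,0,1],[0,0,-0.08,0,0,0,1],[0,0,-0.08,0,0,0,1],[0.0308,-0.0643,0,0,0,0,1],[0.0308,-0.0643,0,0,0,0,1],[0.0308,-0.0643,0,0,0,0,1],[0.0308,-0.0643,0,0,0,0,1],[0.0308,-0.0643,0,0,0,0,1],[0.0308,-0.0643,0,0,0,0,1],[0.0308,-0.0643,0,0,0,0,1],[0.0308,-0.0643,0,0,0,0,1],[0.0308,-0.0643,0,0,0,0,1],[0.0308,-0.0643,0,0,0,0,1],[0.0308,-0.0643,0,0,0,0,1],[0,0,0,0,0,0,1],[0,0,0,0,0,0,1]]]'
python3 - <<'E'
from h import *
plan(.462,-.3354,.032,-2.99)
E
```

```text
t: 10.55
eef_pos: [0.4608, -0.3363, 0.1173]
ee_rot: [3.141, -0.0, -2.992]
force: [0.3, -0.6, 0.3]
width: 0.019
t 10.55 pos [ 0.4608 -0.3363  0.1173] yaw -2.992 w 0.019 F [ 0.27 -0.56  0.34]
shift norm (now axes) [-0.0027  0.0013  0.1707] (after turn) [-0.0027  0.0013  0.1707] turn norm [ 0.0001 -0.0001 -0.0007]
```

```bash
python3 -m inch '[[[-0.003,0.001,0.05,0,0,0,1],[0,0,0.05,0,0,0,1],[0,0,0.05,0,0,0,1],[0,0,0.018,0,0,0,1],[0,0,0,0,0,0,1],[0,0,0,0,0,0,0.62],[0,0,0,0,0,0,0.62],[0,0,0,0,0,0,0.62],[0,0,-0.03,0,0,0,0.62],[0,0,-0.08,0,0,0,0.62],[0,0,-0.08,0,0,0,0.62],[0,0,0,0,0,0,0.5]]]'
python3 - <<'E'
from h import *
cv2.imwrite('pics/w3.png',grab_frame('wrist'))
f=grab_frame('top');cv2.imwrite('pics/top3.png',f)
print(get_state()['t'])
E
```

```text
t: 11.75
eef_pos: [0.4662, -0.3367, 0.1352]
ee_rot: [-3.136, 0.009, -2.989]
force: [-0.1, -0.8, 0.4]
width: 0.0369
11.85
```

View pics/w3.png

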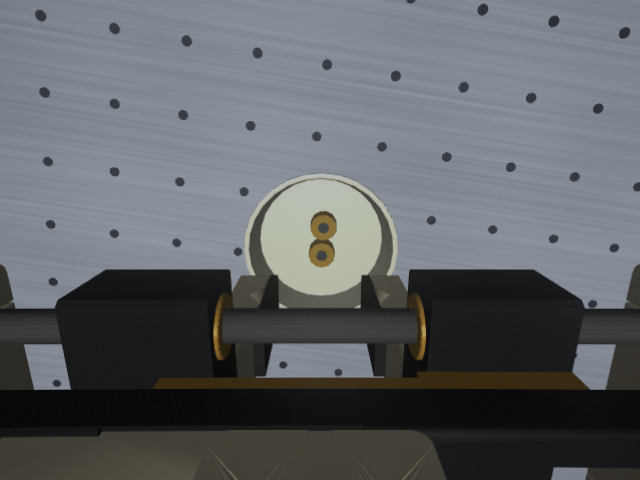

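View pics/top3.png

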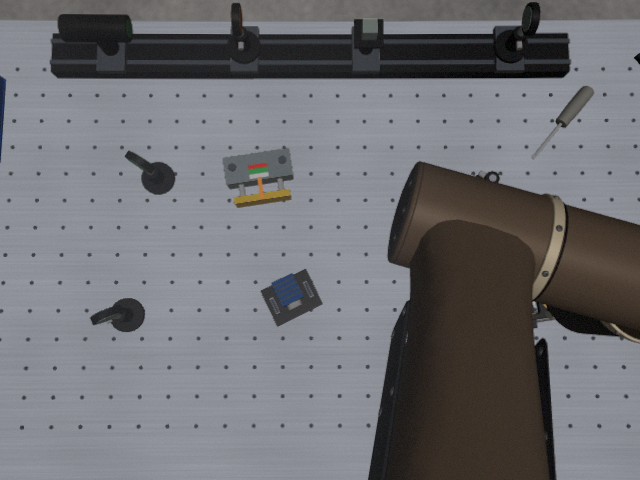

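Both nuts lie upright in the dish, at (323,227) and (322,254). The laser and stop haven't moved. Next I'll hover over the laser.

Run:
```python
from h import *
plan(.4816,.0404,.135,-2.695)
```

```text
t 11.85 pos [ 0.4636 -0.3352  0.1305] yaw -2.99 w 0.042 F [-0.14  0.   -0.2 ]
shift norm (now axes) [-0.1489  0.7372 -0.0097] (after turn) [-0.3569  0.662  -0.009 ] turn norm [-0.0007  0.0011 -0.094 ]
```

```bash
python3 -m inch '[[[0,0,0,0,0,-0.032,0],[0,0,0,0,0,-0.032,0],[0,0,0,0,0,-0.030,0],[-0.0324,0.06,-0.001,0,0,0,0],[-0.0324,0.06,-0.001,0,0,0,0],[-0.0324,0.06,-0.001,0,0,0,0],[-0.0324,0.06,-0.001,0,0,0,0],[-0.0324,0.06,-0.001,0,0,0,0],[-0.0324,0.06,-0.001,0,0,0,0],[-0.0324,0.06,-0.001,0,0,0,0],[-0.0324,0.06,-0.001,0,0,0,0],[-0.0324,0.06,-0.001,0,0,0,0],[-0.0324,0.06,-0.001,0,0,0,0],[-0.0324,0.06,-0.001,0,0,0,0],[0,0,0,0,0,0,0],[0,0,0,0,0,0,0]]]'
python3 - <<'E'
from h import *
plan(.4816,.0404,.135,-2.695)
c=camera_info('wrist'); f=grab_frame('wrist'); cv2.imwrite('pics/w4.png',f)
np.save('c4.npy',np.array([c],dtype=object),allow_pickle=True)
E
```

```text
t: 13.45
eef_pos: [0.4803, 0.0401, 0.1333]
ee_rot: [3.141, -0.001, -2.693]
force: [0.5, -0.0, -0.3]
width: 0.0879
t 13.45 pos [0.4803 0.0401 0.1333] yaw -2.693 w 0.0879 F [ 0.54 -0.04 -0.27]
shift norm (now axes) [-0.0026 -0.0007 -0.0034] (after turn) [-0.0026 -0.0007 -0.0034] turn norm [ 0.0001 -0.0005  0.0006]
```

View pics/w4.png

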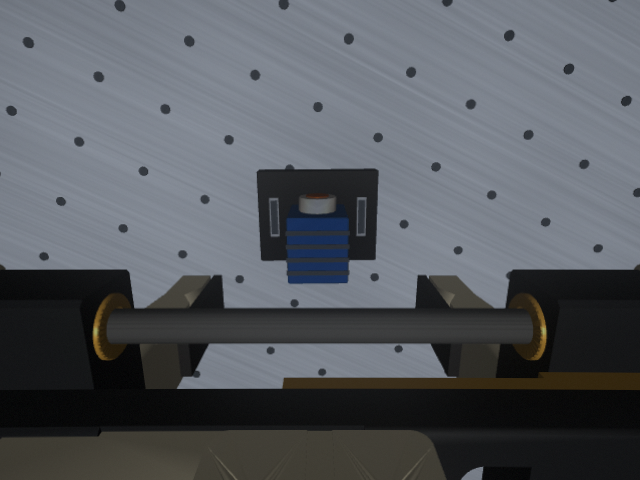

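The laser sits square to the tool: base corners (258,170), (377,169), (376,260), (261,260); box top from 287 to 349 across and 217 to 283 down. I'll fit that.

Run:
```python
from h import *
from scipy.optimize import least_squares
c=np.load('c4.npy',allow_pickle=True)[0]
L=np.array([(-.035,-.045,.012),(-.035,.045,.012),(.035,.045,.012),(.035,-.045,.012),(-.01,-.02,.06),(-.01,.02,.06),(.035,.02,.06),(.035,-.02,.06)])
uv=np.array([(258,170),(377,169),(376,260),(261,260),(287,217),(349,218),(348,283),(288,283)])
def W(p):
    cc,s=np.cos(p[2]),np.sin(p[2]);return np.c_[p[0]+cc*L[:,0]-s*L[:,1],p[1]+s*L[:,0]+cc*L[:,1],L[:,2]]
for flip in(1,-1):
    L[:,1]*=flip
    o=least_squares(lambda p:(proj('wrist',W(p),c)-uv).ravel(),[.469,.0335,.447]);print(o.x.round(4),o.cost,o.fun.reshape(-1,2).round(1).tolist())
p=o.x
```

```text
[0.4714 0.0349 0.4538] 5.91541027047009 [[-1.5, -0.2], [2.3, 0.3], [-0.2, -0.2], [-0.2, 0.2], [-1.1, 0.1], [0.6, -1.2], [0.4, 0.6], [-0.2, 0.8]]
[0.4875 0.0424 3.5704] 26019.68277676756 [[2.4, 110.0], [-3.4, 113.3], [3.2, -65.1], [-2.5, -67.7], [-0.2, 55.7], [-1.1, 56.0], [2.9, -76.8], [-1.4, -78.1]]
```

```bash
python3 - <<'E'
from h import *
plan(.4826,.0404,.022,-2.690)
E
python3 -m inch '[[[-0.004,-0.002,0.06,0,0,-0.001,0],[0,0,0.08,0,0,0,0],[0,0,0.06,0,0,0,0],[0,0,0.02,0,0,0,0],[0,0,0,0,0,0,0],[0,0,0,0,0,0,0]]]'
python3 - <<'E'
from h import *
plan(.4826,.0404,.022,-2.690)
E
```

```text
t 13.5 pos [0.4802 0.0395 0.1334] yaw -2.694 w 0.0877 F [-0.6  -1.37  0.33]
shift norm (now axes) [-0.0054 -0.0004  0.2227] (after turn) [-0.0051 -0.0004  0.2227] turn norm [ 0.     -0.0005 -0.0013]
t: 14.1
eef_pos: [0.4839, 0.0394, 0.025]
ee_rot: [-3.141, 0.001, -2.692]
force: [0.4, 0.1, -0.5]
width: 0.0876
t 14.1 pos [0.4839 0.0394 0.025 ] yaw -2.692 w 0.0876 F [ 0.39  0.08 -0.49]
shift norm (now axes) [0.0014 0.0029 0.0059] (after turn) [0.0014 0.0029 0.0059] turn norm [-0.0001  0.0003 -0.0006]
```

```bash
python3 -m inch '[[[0,0.002,0.004,0,0,0,1],[0,0,0,0,0,0,1],[0,0,0,0,0,0,1],[0,0,0,0,0,0,1],[0,0,0,0,0,0,1],[0,0,0,0,0,0,1],[0,0,0,0,0,0,1],[0,0,0,0,0,0,1]]]' 25
python3 - <<'E'
from h import *
S=(.6388+.0015,.0834+.002,.1515)
d=-.035-.025+.0125
plan(S[0]+d*np.cos(S[2]),S[1]+d*np.sin(S[2]),.0235,S[2]-np.pi)
E
```

```text
t: 14.9
eef_pos: [0.4827, 0.0405, 0.0221]
ee_rot: [-3.142, -0.0, -2.691]
force: [-0.6, 0.8, 1.4]
width: 0.0397
t 14.9 pos [0.4827 0.0405 0.0221] yaw -2.691 w 0.0397 F [-0.63  0.76  1.42]
shift norm (now axes) [-0.232  -0.0284 -0.0028] (after turn) [-0.2301  0.0412 -0.0028] turn norm [-0.      0.      0.0951]
```

```bash
python3 -m inch '[[[0,0,0,0,0,0.019,1],[0,0,0,0,0,0.019,1],[0,0,0,0,0,0.019,1],[0,0,0,0,0,0.019,1],[0,0,0,0,0,0.019,1],[-0.019,0.0034,0,0,0,0,1],[-0.019,0.0034,0,0,0,0,1],[-0.019,0.0034,0,0,0,0,1],[-0.019,0.0034,0,0,0,0,1],[-0.019,0.0034,0,0,0,0,1],[-0.019,0.0034,0,0,0,0,1],[-0.019,0.0034,0,0,0,0,1],[-0.019,0.0034,0,0,0,0,1],[-0.019,0.0034,0,0,0,0,1],[-0.019,0.0034,0,0,0,0,1],[0,0,0,0,0,0,1],[0,0,0,0,0,0,1]]]'
python3 - <<'E'
from h import *
S=(.6388+.0015,.0834+.002,.1515)
d=-.035-.025+.0125
plan(S[0]+d*np.cos(S[2]),S[1]+d*np.sin(S[2]),.0235,S[2]-np.pi)
for n in('wrist','top','side'):cv2.imwrite(f'pics/{n}5.png',grab_frame(n))
a=cv2.imread('pics/side5.png');cv2.imwrite('pics/side5z.png',cv2.resize(a[200:330,200:400],None,fx=4,fy=4,interpolation=2))
E
```

```text
t: 16.6
eef_pos: [0.5747, 0.072, 0.0219]
ee_rot: [3.141, 0.001, -2.99]
force: [0.7, -0.1, -1.5]
width: 0.0403
t 16.6 pos [0.5747 0.072  0.0219] yaw -2.99 w 0.0403 F [ 0.67 -0.05 -1.53]
shift norm (now axes) [-0.0388  0.0067 -0.0032] (after turn) [-0.0388  0.0067 -0.0032] turn norm [0.0001 0.0003 0.    ]
```

View pics/wrist5.png

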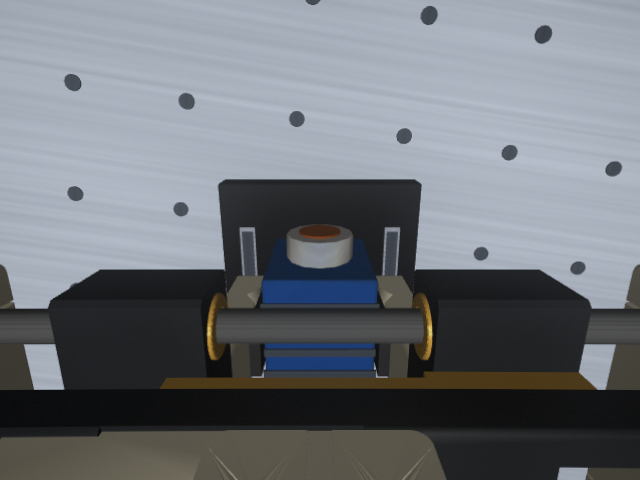

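View pics/top5.png

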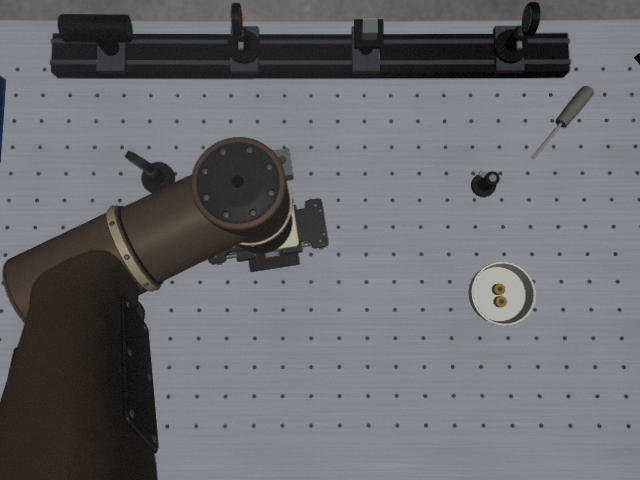

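View pics/side5z.png

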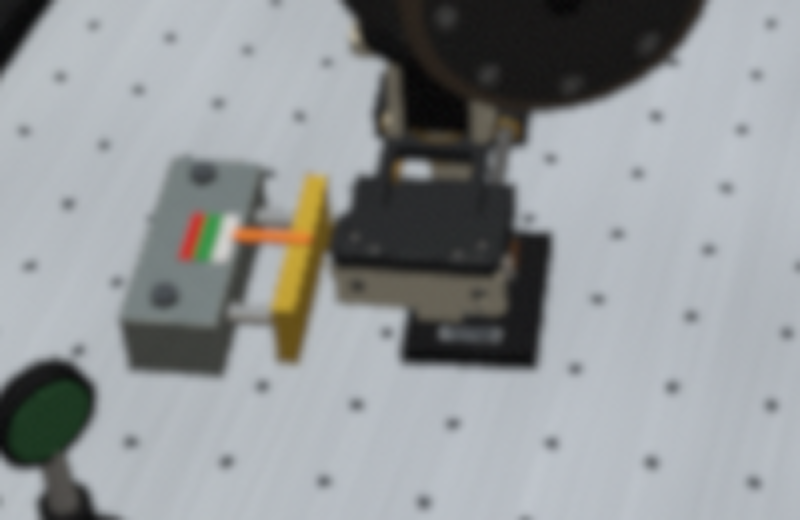

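The wrist view shows the laser square in the fingers. The side view shows the bar free with a gap, its pointer on the edge of white. The nuts are in the dish in the top view. I'll check lateral alignment by fitting the side view.

Run:
```python
from h import *
from scipy.optimize import least_squares
c=camera_info('side')
z=lambda p:(np.array(p,float)+.5)/4-.5+200
def fit(uv,L,x0):
    L=np.array(L,float)
    def r(p):
        cc,s=np.cos(p[2]),np.sin(p[2]);W=np.c_[p[0]+cc*L[:,0]-s*L[:,1],p[1]+s*L[:,0]+cc*L[:,1],L[:,2]]
        return (proj('side',W,c)-uv).ravel()
    o=least_squares(r,x0);return o.x,o.fun.reshape(-1,2).round(1).tolist()
S,e=fit(z([(180,157),(265,168),(225,327),(122,322),(308,176),(328,178),(298,318),(275,314)]),
 [(.087,-.06,.04),(.037,-.06,.04),(.037,.06,.04),(.087,.06,.04),(.012,-.05,.043),(0,-.05,.043),(0,.05,.043),(.012,.05,.043)],[.64,.085,.15]);print(S.round(4),e)
L,e=fit(z([(403,358),(536,364),(550,235)]),[(.035,.045,.009),(-.035,.045,.006),(-.035,-.045,.012)],[.56,.07,.15]);print(L.round(4),e)
d=L[:2]-S[:2];cc,s=np.cos(S[2]),np.sin(S[2]);print('laser in stop',cc*d[0]+s*d[1],-s*d[0]+cc*d[1],L[2]-S[2])
s=get_state();print('laser by tcp',s['eef_pos'][:2]-.0125*np.array([np.cos(.1515),np.sin(.1515)]))
# wrist: any of the bar seen earlier in w1
c1=np.load('c1.npy',allow_pickle=True)[0]
print(proj('wrist',[[S[0],S[1],.043]],c1))
```

```text
[0.6409 0.0861 0.1589] [[-1.2, 0.6], [0.5, -0.8], [-0.9, 0.6], [-0.0, 0.3], [0.4, 0.0], [1.0, -0.2], [0.2, -0.7], [-0.0, -0.1]]
[0.5609 0.0699 0.1853] [[-0.6, -0.4], [0.8, 0.7], [-0.1, -0.5]]
laser in stop -0.08156719899606239 -0.0034110496301511736 0.026420893128853373
laser by tcp [0.56135952 0.06970218]
[[275.78703523 325.76712424]]
```

```bash
python3 -m inch '[[[-0.01,0.001,0,0,0,0,1],[-0.01,0.001,0,0,0,0,1],[-0.01,0.001,0,0,0,0,1],[-0.01,0.001,0,0,0,0,1],[-0.01,0.001,0,0,0,0,1],[-0.01,0.001,0,0,0,0,1],[-0.01,0.0006,0,0,0,0,1],[-0.008,0,0,0,0,0,1],[0,0,0,0,0,0,1],[0,0,0,0,0,0,1]]]'
cat > chk.py <<'E'
from h import *
import sys
S=(.6404,.0856,.1520)
s=get_state();d=s['eef_pos'][:2]-S[:2];cc,q=np.cos(S[2]),np.sin(S[2])
F=s['force']
print('t',s['t'],'laser in stop x %.4f y %.4f yawerr %.4f z %.4f'%(cc*d[0]+q*d[1]-.0125,-q*d[0]+cc*d[1],(s['ee_rot'][2]+np.pi-S[2]),s['eef_pos'][2]),'tilt',s['ee_rot'].round(3),'Fx %.2f Fy %.2f Fz %.2f'%(cc*F[0]+q*F[1],-q*F[0]+cc*F[1],F[2]))
n=sys.argv[1]
a=grab_frame('side');cv2.imwrite(f'pics/{n}.png',cv2.resize(a[220:310,220:350],None,fx=6,fy=6,interpolation=2))
E
python3 chk.py s6
```

```text
t: 17.75
eef_pos: [0.6121, 0.0807, 0.022]
ee_rot: [3.142, -0.0, -2.99]
force: [-0.5, 0.6, -1.6]
width: 0.0393
t 17.75 laser in stop x -0.0413 y -0.0005 yawerr -0.0006 z 0.0220 tilt [ 3.142 -0.    -2.99 ] Fx -0.40 Fy 0.66 Fz -1.62
```

View pics/s6.png

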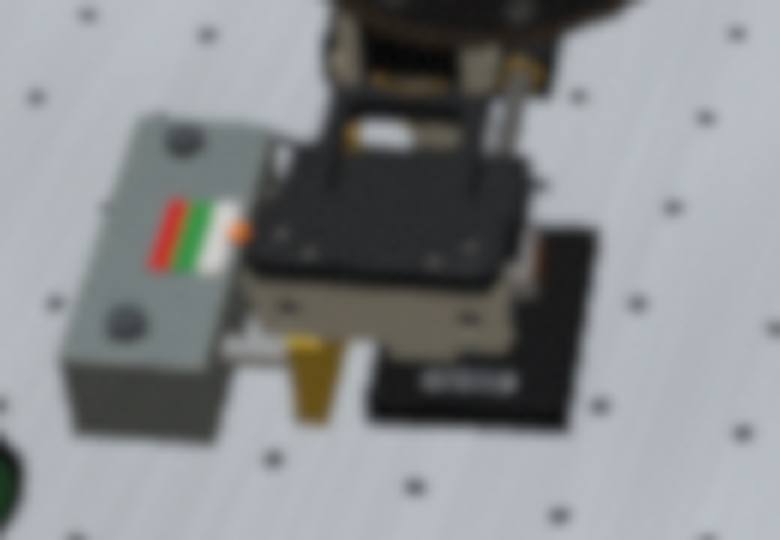

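```bash
python3 -m inch '[[[-0.004,0,0,0,0,0,1],[-0.004,0,0,0,0,0,1],[-0.004,0,0,0,0,0,1],[-0.004,0,0,0,0,0,1],[0,0,0,0,0,0,1],[0,0,0,0,0,0,1]]]'
python3 chk.py s7
```

```text
t: 18.4
eef_pos: [0.62, 0.082, 0.022]
ee_rot: [3.142, -0.0, -2.99]
force: [0.1, -0.5, -2.0]
width: 0.0397
t 18.4 laser in stop x -0.0332 y -0.0005 yawerr -0.0005 z 0.0220 tilt [ 3.142 -0.    -2.99 ] Fx 0.03 Fy -0.48 Fz -1.99
```

View pics/s7.png

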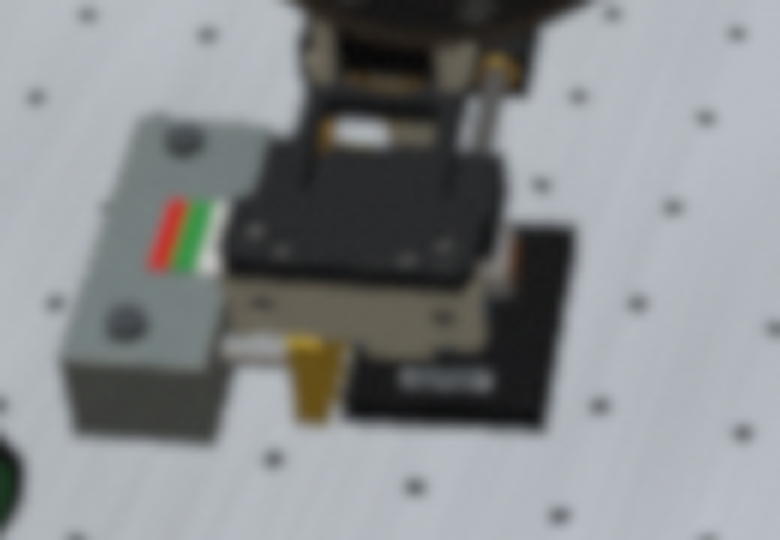

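The bar's near end is still at (287–345, 340) so it hasn't moved, with roughly a 4–5 mm gap left. I'll keep creeping in.

```bash
python3 -m inch '[[[-0.004,0,0,0,0,0,1],[-0.004,0,0,0,0,0,1],[-0.004,0,0,0,0,0,1],[-0.004,0,0,0,0,0,1],[0,0,0,0,0,0,1],[0,0,0,0,0,0,1]]]'
python3 chk.py s8
```

```text
t: 19.05
eef_pos: [0.6276, 0.0832, 0.022]
ee_rot: [-3.142, -0.001, -2.99]
force: [-4.0, 0.2, -0.1]
width: 0.0397
t 19.05 laser in stop x -0.0255 y -0.0005 yawerr -0.0004 z 0.0220 tilt [-3.142e+00 -1.000e-03 -2.990e+00] Fx -3.94 Fy 0.76 Fz -0.11
```

View pics/s8.png

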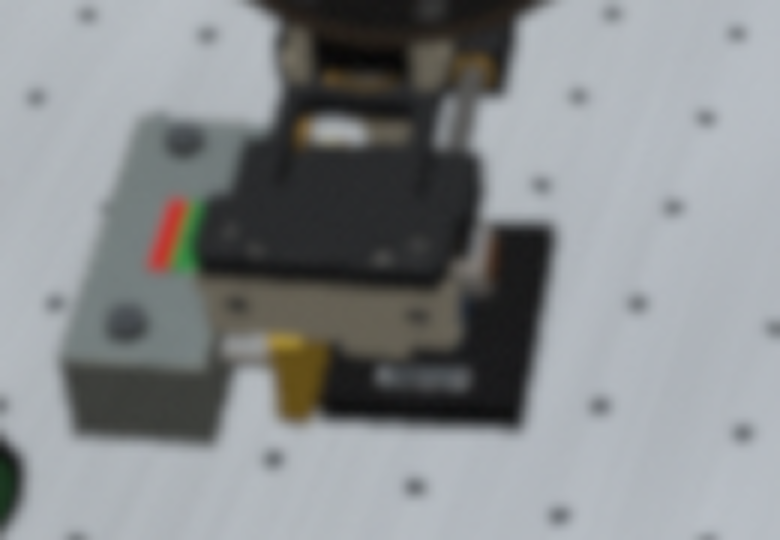

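The bar moved from x=287 to about 270, roughly 6 mm, and the force is about 4 N. I'll go another 7 mm.

```bash
python3 -m inch '[[[-0.003,0,0,0,0,0,1],[-0.003,0,0,0,0,0,1],[-0.003,0,0,0,0,0,1],[-0.003,0,0,0,0,0,1],[-0.002,0,0,0,0,0,1],[0,0,0,0,0,0,1],[0,0,0,0,0,0,1],[0,0,0,0,0,0,1]]]'
python3 chk.py s9
python3 - <<'E'
from h import *
for i in range(5):
    cv2.imwrite('pics/w9.png',grab_frame('wrist')); F=get_state()['force'];print(F.round(2),F[0]*.9885+F[1]*.151)
E
```

```text
t: 19.9
eef_pos: [0.6338, 0.0841, 0.022]
ee_rot: [-3.141, -0.002, -2.99]
force: [-7.5, 0.5, 3.5]
width: 0.0401
t 19.9 laser in stop x -0.0192 y -0.0005 yawerr -0.0006 z 0.0220 tilt [-3.141e+00 -2.000e-03 -2.990e+00] Fx -7.32 Fy 1.59 Fz 3.52
[-7.26  0.08  2.57] -7.167023769258006
[-7.    0.6   3.43] -6.825186165867677
[-7.69  0.57  3.04] -7.511994502422043
[-7.33  0.21  2.67] -7.218784796443732
[-6.98  1.35  3.24] -6.697185044694862
```

View pics/s9.png

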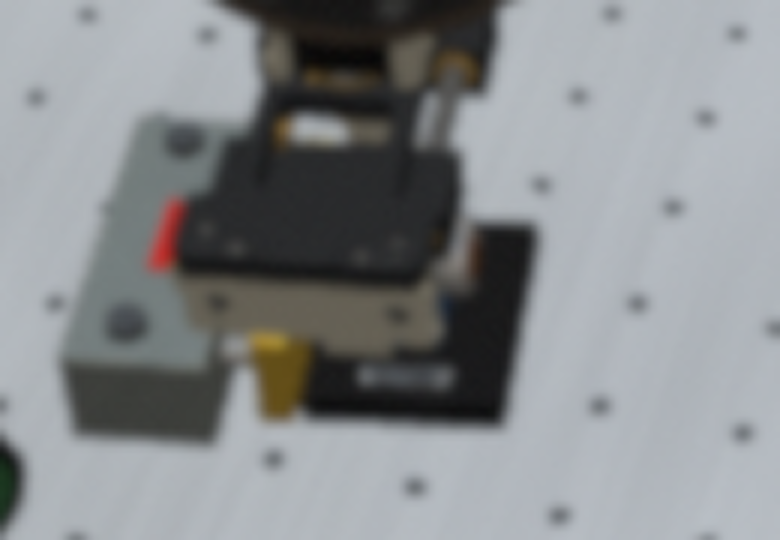

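View pics/w9.png

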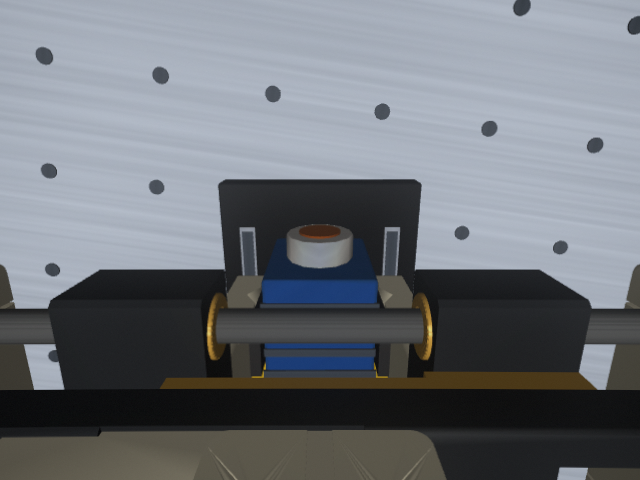

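The bar's near edge has gone from 287 to 252, about 12 mm, and the steady force of about 7.2 N at 600 N/m also gives 12 mm. I'll check centring and squareness by fitting the bar and base in the side view.

Run:
```python
from h import *
a=cv2.imread('pics/s9.png'); 
c=camera_info('side')
S=np.array([.6404,.0856,.1520])
def W(L,b=0):
    L=np.array(L,float);cc,s=np.cos(S[2]),np.sin(S[2]);x=L[:,0]+b;return np.c_[S[0]+cc*x-s*L[:,1],S[1]+s*x+cc*L[:,1],L[:,2]]
pz=lambda X:((proj('side',X,c)-220+.5)*6-.5).round().astype(int)
b=.012
bar=[(.012,.05,.043),(0,.05,.043),(0,.05,.003),(.012,.05,.003)]
base=[(0,.045,.012),(-.07,.045,.012),(-.07,.045,0),(0,.045,0)]
rear=[(-.07,.045,.012),(-.07,-.045,.012)]
blk=[(.087,.06,.04),(.037,.06,.04),(.037,.06,0),(.087,.06,0)]
for L,bb,col in((bar,b,(255,0,255)),(base,b,(0,255,255)),(rear,b,(0,255,255)),(blk,0,(255,255,0))):
    cv2.polylines(a,[pz(W(L,bb))],True,col,1)
cv2.imwrite('pics/o9.png',a)
```

```text
(no output)
```

View pics/o9.png

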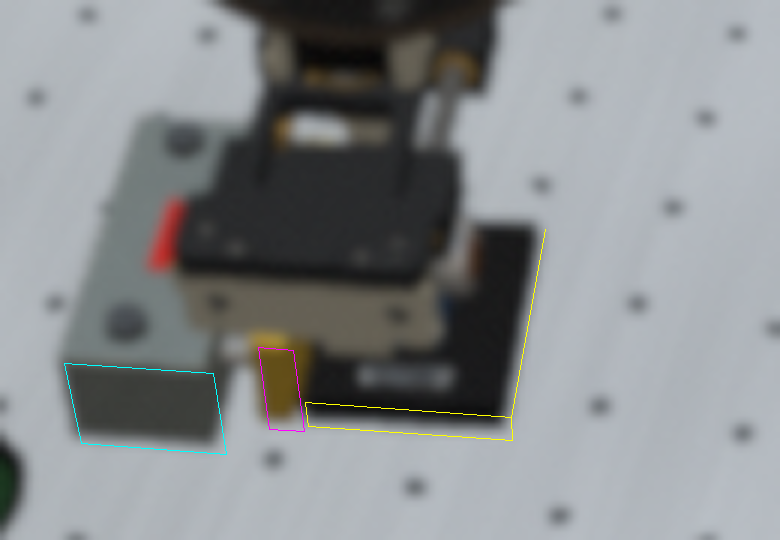

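The drawn model of bar, base and block is offset uniformly by about 2 raw px, which is within calibration. Bar and base share that offset, so the module is centred, and its rear edge is parallel, so it is square. I'll hold a little longer, check again and hand in.

```bash
python3 -m inch '[[[0,0,0,0,0,0,1],[0,0,0,0,0,0,1],[0,0,0,0,0,0,1],[0,0,0,0,0,0,1],[0,0,0,0,0,0,1],[0,0,0,0,0,0,1],[0,0,0,0,0,0,1],[0,0,0,0,0,0,1]]]'
python3 chk.py s10
python3 - <<'E'
from h import *
f=grab_frame('top');cv2.imwrite('pics/t10.png',f)
E
```

```text
t: 21.0
eef_pos: [0.6338, 0.0841, 0.022]
ee_rot: [-3.141, -0.002, -2.99]
force: [-8.5, 0.9, 3.6]
width: 0.0398
t 21.0 laser in stop x -0.0193 y -0.0005 yawerr -0.0006 z 0.0220 tilt [-3.141e+00 -2.000e-03 -2.990e+00] Fx -8.24 Fy 2.15 Fz 3.62
```

View pics/t10.png

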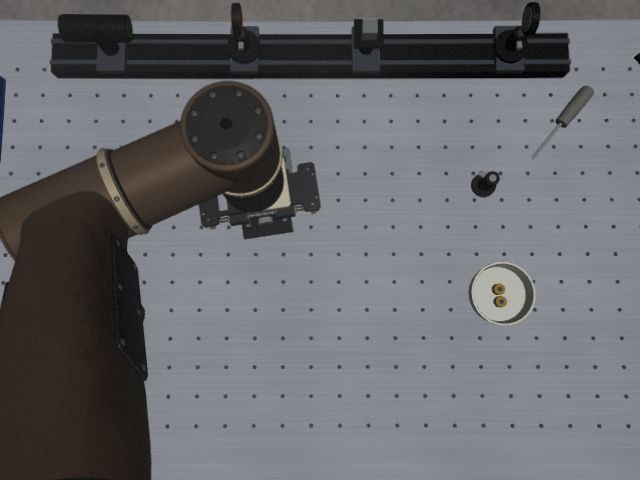

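Run:
```python
from h import *
f=grab_frame('side');cv2.imwrite('pics/s11.png',f)
a=cv2.imread('pics/side0.png')
print([np.abs(f[y0:y1,x0:x1].astype(int)-a[y0:y1,x0:x1]).mean() for x0,x1,y0,y1 in((190,240,285,360),(325,370,340,415),(300,330,140,175))])
```

```text
[np.float64(14.40071111111111), np.float64(14.803753086419754), np.float64(85.12349206349207)]
```

View pics/s11.png

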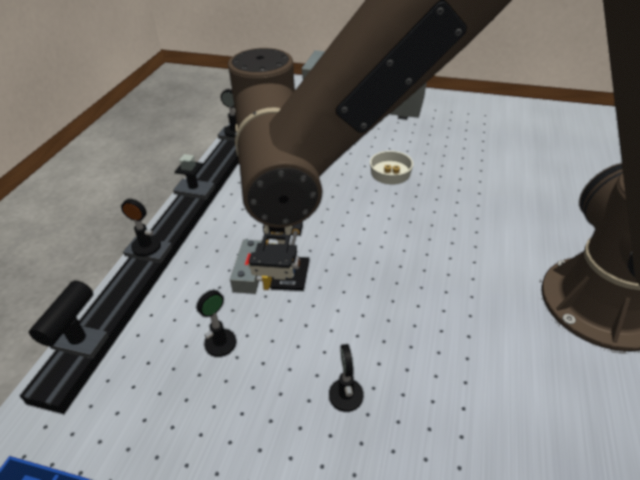

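The lens mounts still stand at (220,342) and (346,394), the holder is at (484,185) in the top view, and the nuts are in the dish.

```bash
python3 -c "
from station import *
print(job_done())"
```

```text
the job is handed in; nothing more can be done
None
```

I put both thumb nuts in the dish and pressed the laser module against the bar. I handed the job in at about 21 s of the 64 s, with the gripper still holding the push; no verdict was reported.

**What the last checks showed**
- **Nuts:** both lie in the dish and the dish is upright, seen in the top and side views.
- **Press:** the bar is in about 12 mm. The side view showed its near edge moved by that much. The push force read 6.7 to 8.2 N, which at 600 N/m means 11 to 14 mm.
- **Square and flat:** the module's rear edge looks parallel to the bar. By tool pose it is within 0.001 rad of square and tilted about 0.002 rad.
- **Centred:** about 0.5 mm off centre by tool pose, and within about 2 mm in the side view.
- **Left alone:** the two lens mounts and the post holder stand where they were at the start.

**What disagreed or couldn't be seen**
- **Pointer:** it was hidden under the gripper at the end, so I judged "green zone" from the bar's movement and the force, not from the pointer itself.
- **Module position along the push:** the tool pose puts the module about 4 mm further forward than the bar's movement implies. The gap shortly before contact was also about 6 mm wider than the tool pose gave, so I relied on the bar's movement and the force.

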